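# Release a slide cassette by its side catches and hold it over the code reader

### The job

Take the slide cassette with the orange catches out of its dock: pinch its two orange side catches together until both are pressed in, keep them pinched and lift the cassette straight up out of the dock. Carry it upright to the black code reader and finish while still holding it there, level and still in the air, centred over the reader's green window with its underside about 6 cm above the window and touching nothing but your fingers. Leave the blue cassette latched in its dock and do not disturb the vials.

Things in the scene. Friction and masses are not known exactly. Their poses are not given: they have to be found in the camera images.
- orange_cassette_grip (a point): midway between the two orange catch pads, on the cassette's upright axis, 56 mm above its underside (64 mm above the bench when seated). Axes = cassette axes: z up, catches on its +y and -y sides. Pads are 24 mm wide (x), from 36 to 72 mm above the underside. Over the pads it measures 54 mm (y) at rest, 40 mm with both fully pressed.
- orange_cassette: origin at the centre of its underside, z up. Upright white box 34 mm (x) by 30 mm (y) by 66 mm high; five glass slides stand out of its top to 81 mm above the underside. 0.1 to 0.2 kg. Noses at the feet of the catches sit under lips in the dock and hold it down until both catches are pressed in about 5 mm.
- blue_cassette_grip (a point): the same point of the blue cassette, which is alike but for its blue catches; it stays latched in the blue dock
- orange_cassette_left (a joint): how far the orange catch on the cassette's +y side is pressed in: 0 at rest, 0.007 m fully in; a spring pushes it out with 2 N at rest and 7 N fully in
- orange_cassette_right (a joint): the same for the orange catch on the cassette's -y side
- orange_dock: fixed grey dock of the orange cassette, 64 mm (x) by 82 mm (y) by 38 mm high, orange strip on its front (-x) side; origin at the centre of its underside on the bench, z up. The cassette stands in its middle with the same axes, underside 8 mm above the bench, 1.5 mm play each way; it is wholly clear once raised 32 mm. Keep finger tips above the dock's rim.
- blue_dock: the fixed grey dock of the blue cassette, the same size, blue strip on its front
- reader_window (a point): centre of the green glass window on top of the fixed black code reader, 28 mm above the bench, z up; the reader is 80 by 80 mm and 28 mm high, the window 46 by 46 mm with a red line across it
- vial_a: small standing glass vial with a black cap, 21 mm wide, 51 mm tall, beyond the reader; origin at the centre of its underside; leave it standing
- vial_4: small standing glass vial with a blue cap, 21 mm wide, 51 mm tall, beyond the reader; origin at the centre of its underside; leave it standing
- bath_2: the fixed round steel water bath that stands between the two docks: top rim 185 mm above the bench, about 260 mm across in y and 300 mm in x with its control box in front; carry the cassette over it with its underside at least 200 mm above the bench, or round it
There are look-alikes about, which are no part of the job. Leave any purple or turquoise look-alike of the orange_cassette alone.

How it is judged:
On the way, in this order (a step that is already met when the one before it is completed fails the run):
1. both orange catches are pressed in by the fingers while the cassette still sits in its dock (value of joint each of orange_cassette_left, orange_cassette_right above 0.0035 m and z of orange_cassette_grip in the frame of orange_dock below 0.07 m and horizontal distance between orange_cassette_grip and orange_dock below 0.01 m and contact force between orange_cassette and the fingers above 2 N), for 0.1 s.
2. the cassette is lifted straight up, clear of its dock, with the catches still pinched (z of orange_cassette_grip in the frame of orange_dock above 0.096 m and horizontal distance between orange_cassette_grip and orange_dock below 0.04 m and value of joint each of orange_cassette_left, orange_cassette_right above 0.0035 m and contact force between orange_cassette and the fingers above 2 N), for 0.05 s.
At the end, for the whole second after the job is handed in: orange cassette held by the fingers, both catches in by 3.5 mm or more, still, within 10 degrees of upright, axis within 25 mm of the window's centre, underside 30 to 100 mm above it, touching nothing else; blue cassette seated; vials within 20 mm of their starts (horizontal distance between orange_cassette_grip and reader_window below 0.025 m and z of orange_cassette_grip in the frame of reader_window between 0.086 and 0.156 m and angle between orange_cassette_grip's own z axis and vertical below 0.17 rad and value of joint each of orange_cassette_left, orange_cassette_right above 0.0035 m and contact force between orange_cassette and the fingers above 2 N and contact force between orange_cassette and reader below 0.05 N and contact force between orange_cassette and blue_cassette below 0.05 N and linear speed of orange_cassette below 0.02 m/s and distance between blue_cassette_grip and blue_dock below 0.07 m and angle between blue_cassette_grip's own z axis and vertical below 0.15 rad and distance of each of vial_a, vial_4 from where it was at the start of the episode below 0.02 m); the arm keeps its last pose, push and grip.
It fails at once if the orange cassette is tipped by more than 30 degrees (angle between orange_cassette_grip's own z axis and vertical above 0.52 rad).
It fails at once if the orange cassette is knocked hard against the reader (contact force between orange_cassette and reader above 5 N).
It fails at once if the blue cassette is unseated (distance of blue_cassette_grip from where it was at the start of the episode above 0.012 m).
It fails at once if a vial is moved or knocked over (distance of any of vial_a, vial_4 from where it was at the start of the episode above 0.02 m).
It also fails if it takes over 40 s, if anything falls off the work surface, if the arm or the gripper's body presses on something with over 40 N, if the wrist force passes 120 N, or if a joint passes its speed limit or range.

### The arm

A 6-joint arm with a two-finger parallel gripper is mounted at the origin on a cart in front of the work surface, level with it; the furniture and walls round the work are solid. World frame = base frame: x ahead of the robot, y to its left, z up, the work surface at z = 0. Lengths are in m, angles in rad, forces in N, time in s.
With the tool pointing down it reaches from about 0.325 to 0.85 m from the base axis. Payload 15.5 kg.
Tool frame: the origin (TCP) lies at the very end of the fingers, on their centre line; the grasp point (between the pads) lies r.grip_point_offset behind it (r.grip_point_offset is the distance from the TCP to the grasp point, in m); z points along the fingers, y is the line along which they close (so a half turn about z gives the same grasp; the last joint's range is limited). The gripper opens to 91 mm and grips with 3 to 60 N. Pads are 32 mm wide; open, the fingers measure 118 mm over their backs; the gripper's body (76 mm by 178 mm) begins 60 mm behind the grasp point.
Start: joints at [-0.096, 0.494, 1.345, -0, 1.302, -0.096], TCP at [0.625, 0, 0.214] pointing down, gripper open.
Joint ranges: [-2.91, 2.91], [-0.82, 2.16], [0.22, 2.67], [-1.22, 4.37], [0.12, 2.79], [-3.08, 3.08]. Speed limits (rad/s): [1.89, 1.89, 2.57, 3.01, 3.01, 3.01].

### API

Orientations are given as a unit quaternion [w, x, y, z].
In Python, from cell import r gives the robot as it stands.
- The arm moves only by the tool step_arm, never from a script. Its argument "deltas" is a list of rows, each a list of 2 entries, a list of its own where there are three numbers: the shift along the tool's x, y, z as a fraction of full scale, then the turn, a rotation vector about the tool's x, y, z as a fraction of full scale. In form: [[[tx, ty, tz], [wx, wy, wz]], ...]. A call has 1 to 20 rows; each row shifts and turns the commanded pose from where the row before left it, along the tool's axes as they then stand; what a row does not reach is not made up. Full scale, the value 1, is 150 mm for a shift and pi rad for a turn. A row lasts 1/12 s, in which the tool goes at most 41.7 mm and 7.16 degrees, less where a joint would pass 70% of its speed; a pose out of reach is approached as far as the arm can. A call with a number of a shift or a turn outside -1 to 1 is refused whole. A call with a gripper value outside its range is refused whole. "grip" is the finger opening in mm, from 0 to 91.2, set as the call begins (left out, the last holds). The fingers move at their own pace and stop on an object; "newtons" is the grip in N (left out, the last holds). Time passes only in rows, so rows that do not move let the fingers close. It gives the time, the measured TCP pose, the force, the opening and the grip force at its end, in the units of the state.
- r.get_obs(): the state, without advancing time (a new reading comes with each control period).
- r.snapshot(name): name is "scene" or "side" or "wrist"; returns the picture (384x512x3 uint8, red, green, blue); there is no depth.
- r.get_calibration(name): a dict with "mtx" (3x3 intrinsics, pixels), "R" (3x3) and "t" (3): a world point X has camera coordinates R X + t. Camera axes: x right, y down, z forward; pixel columns grow to the right and rows downward; lengths in m; the calibration is good to about 2 mm. A picture is of the moment at which its call begins: read the wrist's pose just before it. get_calibration takes no time and is no camera call; for the wrist camera it gives the pose at the moment of the call.
- r.sign_off(): hands the job in; it is judged then, once.
The state is a dict: "time_s": time; "joint_pos": joint angles; "qd": joint speeds; "joint_torque": joint torques, N m; "tool_pos": TCP position; "orientation": TCP orientation; "ft_force": force on the tool from outside, world axes, zero at the start; "moment": the same for the moment, N m; "finger_gap": finger opening in m; "gripper_force": force on a finger pad.
Only numpy, scipy, OpenCV 4.12 (cv2) and the standard library are available. Lean on these libraries where they do the work, as an engineer would, in place of code of your own. Each camera call takes 0.05 s, during which the arm holds its last target. There are 200 camera calls.

## Working session

There is one attempt and no reset: what is moved stays moved. The work goes in short steps, Python scripts to look and compute and a tool call to move; the robot and the scene stay as the last step left them, time stands still between calls to the robot, and variables do not carry over. Pictures are saved under pics/ and viewed, at most 10 in all, crops included, and the job is handed in when it is done.

Besides the shell and the picture viewer there is one more tool, called by a JSON object that holds its "name" and its "arguments", one argument or row to a line. step_arm: Moves the arm, as the interface text tells. Shift numbers are shares of 150 mm and turn numbers shares of pi rad, none past 1 either way. Its arguments: {"type":"object","properties":{"deltas":{"type":"array","items":{"type":"array"}},"grip":{"type":"number"},"newtons":{"type":"number"}},"required":["deltas"]}

```bash
mkdir -p pics; ls
python3 - <<'E'
from cell import r
import cv2,numpy as np
ims=[]
for n in("scene","side","wrist"):
    c=r.get_calibration(n); im=r.snapshot(n)[:,:,::-1]; cv2.imwrite(f"pics/{n}0.png",im); ims.append(im)
    print(n,np.round(c["mtx"],1).tolist(),np.round(c["R"],3).tolist(),np.round(c["t"],3))
cv2.imwrite("pics/a.png",cv2.resize(ims[0],(800,600)))
cv2.imwrite("pics/b.png",cv2.resize(np.hstack(ims[1:]),(800,300)))
o=r.get_obs();print({k:np.round(v,3).tolist() for k,v in o.items()},r.grip_point_offset)
E
```

```text
pics
scene [[405.5, 0.0, 254.6], [0.0, 405.5, 197.2], [0.0, 0.0, 1.0]] [[0.46, -0.888, 0.015], [-0.534, -0.29, -0.794], [0.71, 0.358, -0.607]] [-0.521  0.273  0.911]
side [[395.6, 0.0, 259.5], [0.0, 395.6, 192.3], [0.0, 0.0, 1.0]] [[0.891, -0.454, -0.018], [-0.291, -0.539, -0.791], [0.349, 0.709, -0.612]] [-0.622  0.061  1.237]
wrist [[325.4, 0.0, 253.1], [0.0, 325.4, 196.2], [0.0, 0.0, 1.0]] [[1.0, 0.0, -0.002], [0.001, -0.97, 0.242], [-0.002, -0.242, -0.97]] [-0.624 -0.027  0.39 ]
{'time_s': 0.15, 'joint_pos': [-0.095, 0.494, 1.346, 0.0, 1.303, -0.095], 'qd': [0.0, -0.0, -0.003, 0.001, -0.0, -0.001], 'joint_torque': [0.001, -87.92, -38.205, 0.071, 0.05, -0.0], 'tool_pos': [0.625, 0.0, 0.213], 'orientation': [-0.0, 0.707, 0.707, -0.0], 'ft_force': [0.474, -0.316, 0.209], 'moment': [-0.029, -0.019, -0.003], 'gripper_force': 0.0, 'finger_gap': 0.091} 0.0188
```

View pics/a.png

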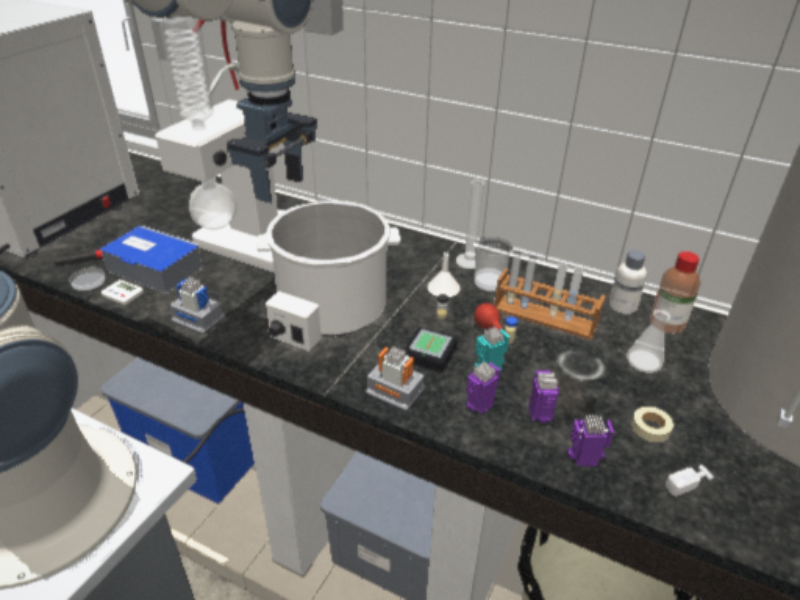

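View pics/b.png

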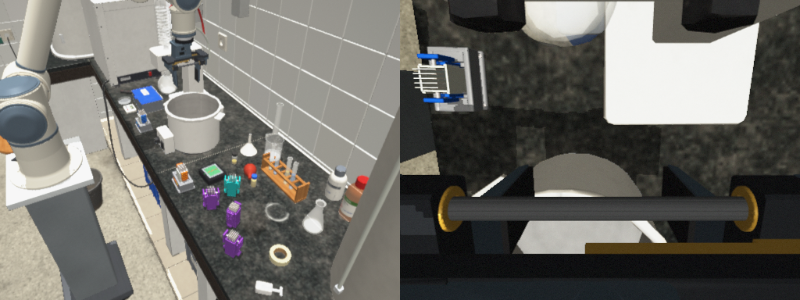

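The scene view (800x600) shows orange catches at (395,365) in a grey dock with an orange strip, and the green window at (432,346). The bath is at (330,265), the blue cassette at (193,297), and the vials at (442,308) and (510,327). The look-alikes are purple at (482,388), (543,395) and (590,440), and turquoise at (491,348). Only the one at (395,365) has orange catches and a docked seat. I'll measure it and confirm in a crop.

```bash
cat > h.py <<'E'
import cv2,numpy as np
from cell import r
def ray(c,p):
    d=c["R"].T@np.linalg.inv(c["mtx"])@np.array([p[0],p[1],1.]); return -c["R"].T@c["t"],d/np.linalg.norm(d)
def plane(c,p,z):
    o,d=ray(c,p); return o+d*(z-o[2])/d[2]
def tri(rs):
    A=sum(np.eye(3)-np.outer(d,d) for o,d in rs); b=sum((np.eye(3)-np.outer(d,d))@o for o,d in rs)
    return np.linalg.solve(A,b)
def blobs(im,lo,hi,mn=8):
    m=cv2.inRange(cv2.cvtColor(im,cv2.COLOR_BGR2HSV),lo,hi)
    n,l,s,c=cv2.connectedComponentsWithStats(m)
    return [(s[i].tolist(),np.round(c[i],1).tolist()) for i in range(1,n) if s[i,4]>=mn],m
E
python3 - <<'E'
from h import *
for n in("scene","side"):
    im=cv2.imread(f"pics/{n}0.png");c=r.get_calibration(n)
    print(n,"orange");[print(b) for b in blobs(im,(5,150,90),(18,255,255))[0] if 0<b[1][1]<330 and 180<b[1][0]<300]
    print("green")
    for b in blobs(im,(45,60,60),(75,255,255),15)[0]: print(b,np.round(plane(c,b[1],.028),4))
a=cv2.imread("pics/scene0.png")[195:275,220:340];b=cv2.imread("pics/side0.png")[190:270,200:320]
cv2.imwrite("pics/c.png",cv2.resize(np.vstack([a,b]),None,fx=3.7,fy=3.7,interpolation=cv2.INTER_CUBIC)[:600])
E
```

```text
scene orange
([242, 222, 6, 14, 29], [244.4, 227.0])
([258, 228, 7, 17, 62], [260.8, 236.0])
([240, 246, 15, 8, 23], [247.2, 249.5])
green
([434, 191, 10, 3, 26], [438.3, 191.8]) [ 0.9155 -0.7601  0.028 ]
([266, 213, 20, 13, 151], [275.2, 219.0]) [ 0.5528 -0.3655  0.028 ]
side orange
([232, 220, 8, 11, 75], [235.7, 224.9])
green
([262, 212, 20, 13, 150], [271.4, 217.9]) [ 0.5522 -0.3648  0.028 ]
([441, 251, 17, 13, 57], [448.7, 258.4]) [ 0.8796 -0.7184  0.028 ]
```

View pics/c.png

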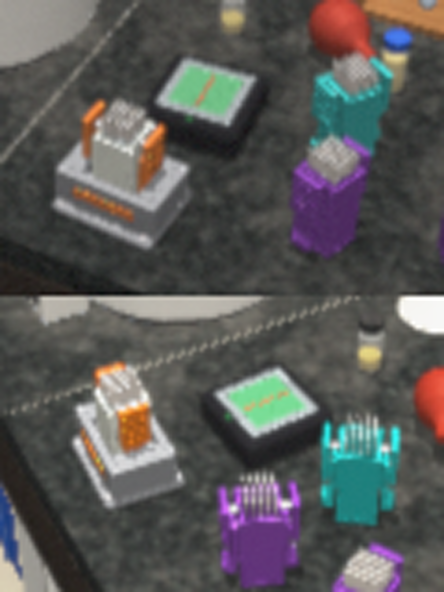

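Confirmed: the orange-catch cassette sits in the orange-strip dock (upper crop 120,150; lower 125,420). Its catches face ±y of the dock, which is slightly yawed. The reader is next to it. Next, a wrist view from above.

Run:
```python
from h import *
for n,p,z in(("scene",(252.6,231.5),.066),("scene",(247.2,249.5),.02)):
    print(np.round(plane(r.get_calibration(n),p,z),4))
# bath rim rough (scene px in 512 scale)
c=r.get_calibration("scene")
for p in((171,155),(250,155),(212,131),(212,178)): print("rim",np.round(plane(c,(p[0],p[1]),.185),3))
# wrist cam offset in tool frame
w=r.get_calibration("wrist");o=r.get_obs();from scipy.spatial.transform import Rotation as Ro
q=o["orientation"];T=Ro.from_quat([q[1],q[2],q[3],q[0]]).as_matrix();print(T.round(3),(T.T@(-w["R"].T@w["t"]-o["tool_pos"])).round(3),(w["R"]@T).round(3))
```

```text
[ 0.4382 -0.3523  0.066 ]
[ 0.4143 -0.3494  0.02  ]
rim [ 0.492 -0.067  0.185]
rim [ 0.598 -0.259  0.185]
rim [ 0.665 -0.092  0.185]
rim [ 0.452 -0.226  0.185]
[[ 0.     1.    -0.001]
 [ 1.    -0.     0.   ]
 [ 0.    -0.001 -1.   ]] [ 0.069 -0.    -0.171] [[ 0.     1.     0.001]
 [-0.97   0.    -0.243]
 [-0.243 -0.001  0.97 ]]
```

{"name": "step_arm", "arguments": {
  "deltas": [
    [[0,0,-0.25],[0,0,0]],
    [[0,0,-0.25],[0,0,0]],
    [[0,0,-0.25],[0,0,0]],
    [[0,0,-0.25],[0,0,0]],
    [[-0.2,-0.064,0],[0,0,0]],
    [[-0.2,-0.064,0],[0,0,0]],
    [[-0.2,-0.064,0],[0,0,0]],
    [[-0.2,-0.064,0],[0,0,0]],
    [[-0.2,-0.064,0],[0,0,0]],
    [[-0.2,-0.064,0],[0,0,0]],
    [[-0.2,-0.064,0],[0,0,0]],
    [[-0.2,-0.064,0],[0,0,0]],
    [[-0.2,-0.064,0],[0,0,0]],
    [[-0.2,-0.064,0],[0,0,0]],
    [[-0.2,-0.064,0],[0,0,0]],
    [[-0.13,-0.06,0],[0,0,0]]
  ]
}}

```text
time_s: 1.48
tool_pos: [0.5094, -0.3519, 0.3635]
orientation: [-0.0, 0.708, 0.707, -0.0]
ft_force: [-0.3, -0.4, 0.6]
finger_gap: 0.0911
gripper_force: 0.0
```

{"name": "step_arm", "arguments": {
  "deltas": [
    [[0,0,0],[0,0,-0.0385]],
    [[0,0,0],[0,0,-0.0385]],
    [[0,0,0],[0,0,-0.0385]],
    [[0,0,0],[0,0,-0.0385]],
    [[0,0,0],[0,0,-0.0385]],
    [[0,0,0],[0,0,-0.0385]],
    [[0,0,0],[0,0,-0.0385]],
    [[0,0,0],[0,0,-0.0385]],
    [[0,0,0],[0,0,-0.0385]],
    [[0,0,0],[0,0,-0.0385]],
    [[0,0,0],[0,0,-0.0385]],
    [[0,0,0],[0,0,-0.0385]],
    [[0,0,0],[0,0,-0.0385]],
    [[0,0,0],[0,0,0]],
    [[0,0,0],[0,0,0]]
  ]
}}

```text
time_s: 2.73
tool_pos: [0.5103, -0.3494, 0.3637]
orientation: [-0.0, 0.001, 1.0, 0.0]
ft_force: [-1.0, 0.2, -0.4]
finger_gap: 0.0911
gripper_force: 0.0
```

Run:
```python
from h import *
c=r.get_calibration("wrist");im=r.snapshot("wrist")[:,:,::-1];cv2.imwrite("pics/w1.png",im)
np.savez("w1.npz",**c)
print({k:np.round(v,3).tolist() for k,v in r.get_obs().items()})
print([b for b in blobs(im,(5,150,90),(18,255,255))[0]],[ (b,plane(c,b[1],.028).round(4).tolist()) for b in blobs(im,(45,60,60),(75,255,255),15)[0]])
cv2.imwrite("pics/w1b.png",cv2.resize(im,(800,600)))
```

```text
{'time_s': 2.783, 'joint_pos': [-0.697, 0.386, 1.121, -0.0, 1.635, -2.265], 'qd': [0.002, -0.001, -0.002, -0.0, -0.001, -0.001], 'joint_torque': [0.003, -83.479, -44.055, -0.078, 0.038, -0.584], 'tool_pos': [0.51, -0.349, 0.364], 'orientation': [-0.0, 0.002, 1.0, 0.0], 'ft_force': [0.379, -0.118, 0.091], 'moment': [0.103, -0.071, -0.011], 'gripper_force': 0.0, 'finger_gap': 0.091}
[([266, 104, 2, 10, 13], [266.8, 108.4]), ([234, 112, 2, 7, 8], [234.5, 115.1]), ([0, 194, 8, 7, 28], [2.5, 197.8]), ([186, 246, 6, 4, 16], [188.0, 247.8]), ([143, 283, 72, 42, 1745], [184.0, 300.8]), ([179, 307, 13, 18, 108], [185.2, 315.9])] [(([228, 172, 32, 31, 778], [243.7, 187.2]), [0.5537, -0.3638, 0.028])]
```

View pics/w1b.png

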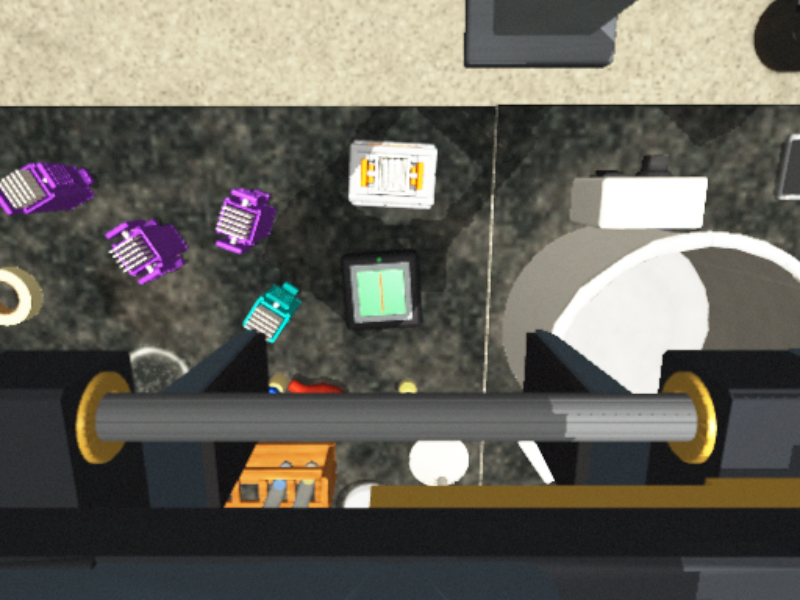

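The wrist view (800 wide) shows the dock at (392,175), pads at (367,173) and (419,177), and the reader window at (381,292). The bath is well to the right (>505) and the nearest purple look-alike is at (243,220). Now the precise centre and yaw.

Run:
```python
from h import *
c=dict(np.load("w1.npz"));im=cv2.imread("pics/w1.png")
sub=im.copy();sub[:85]=0;sub[140:]=0;sub[:,:215]=0;sub[:,290:]=0
bl,m=blobs(sub,(8,90,80),(25,255,255),5)
P=[]
for b in sorted(bl,key=lambda b:-b[0][4])[:4]: 
    print(b,plane(c,b[1],.08).round(4))
g=(cv2.cvtColor(sub,cv2.COLOR_BGR2GRAY)>110).astype(np.uint8)
ct=max(cv2.findContours(g,0,1)[0],key=cv2.contourArea)
# contour at rim height
W=np.array([plane(c,p[0],.038)[:2] for p in ct]);R=cv2.minAreaRect((W*1000).astype(np.float32));print("dock",R)
# stereo of pads, scene+wrist
s=cv2.imread("pics/scene0.png");wi=r.get_calibration("scene")
sb=s.copy();sb[:215]=0;sb[246:]=0;sb[:,:235]=0;sb[:,275:]=0
for b in blobs(sb,(5,110,80),(20,255,255),8)[0]: print("scene",b,plane(wi,b[1],.062).round(4))
```

```text
([231, 101, 9, 18, 61], [234.1, 109.8]) [ 0.4353 -0.3743  0.08  ]
([262, 104, 7, 17, 58], [265.4, 112.2]) [ 0.4385 -0.332   0.08  ]
([270, 108, 1, 9, 9], [270.0, 112.0]) [ 0.4383 -0.3257  0.08  ]
([236, 92, 7, 1, 7], [239.0, 92.0]) [ 0.4123 -0.3674  0.08  ]
dock ((437.3056335449219, -351.99908447265625), (81.95763397216797, 60.59114074707031), 87.01569366455078)
scene ([242, 222, 7, 15, 41], [244.2, 227.4]) [ 0.4458 -0.3233  0.062 ]
scene ([257, 228, 8, 18, 77], [260.6, 236.6]) [ 0.4346 -0.3775  0.062 ]
```

{"name": "step_arm", "arguments": {
  "deltas": [
    [[0,0,0],[0,0,0.018]],
    [[0.12,-0.0125,0],[0,0,0]],
    [[0.12,-0.0125,0],[0,0,0]],
    [[0.12,-0.0125,0],[0,0,0]],
    [[0.125,-0.0125,0],[0,0,0]],
    [[0,0,0.2],[0,0,0]],
    [[0,0,0.2],[0,0,0]],
    [[0,0,0.2],[0,0,0]],
    [[0,0,0.2],[0,0,0]],
    [[0,0,0.2],[0,0,0]],
    [[0,0,0.2],[0,0,0]],
    [[0,0,0.16],[0,0,0]],
    [[0,0,0],[0,0,0]],
    [[0,0,0],[0,0,0]]
  ]
}}

```text
time_s: 3.95
tool_pos: [0.437, -0.3527, 0.1596]
orientation: [-0.001, 0.029, 1.0, 0.001]
ft_force: [0.3, 0.1, 1.4]
finger_gap: 0.0911
gripper_force: 0.0
```

Run:
```python
from h import *
from scipy.spatial.transform import Rotation as Ro
c=r.get_calibration("wrist");im=r.snapshot("wrist")[:,:,::-1];cv2.imwrite("pics/w2.png",im)
np.savez("w2.npz",**c)
o=r.get_obs();q=o["orientation"];T=Ro.from_quat([q[1],q[2],q[3],q[0]]).as_matrix();print(o["tool_pos"].round(4) if hasattr(o["tool_pos"],'round') else o["tool_pos"],T.round(4).tolist())
for b in blobs(im,(8,110,80),(25,255,255),20)[0]: print(b,plane(c,b[1],.08).round(4))
cv2.imwrite("pics/w2b.png",cv2.resize(im,(640,480)))
```

```text
[ 0.4377 -0.3533  0.1609] [[-0.9984, 0.0569, 0.0004], [0.0569, 0.9984, -0.0004], [-0.0004, -0.0003, -1.0]]
([226, 160, 54, 2, 108], [252.5, 160.5]) [ 0.4029 -0.3505  0.08  ]
([219, 179, 15, 39, 377], [225.4, 196.8]) [ 0.4305 -0.3737  0.08  ]
([272, 179, 15, 39, 367], [279.9, 197.1]) [ 0.4333 -0.3305  0.08  ]
([48, 238, 35, 59, 1010], [61.9, 267.1]) [ 0.4832 -0.5152  0.08  ]
([424, 238, 34, 59, 828], [442.1, 265.7]) [ 0.5004 -0.1968  0.08  ]
([237, 283, 275, 42, 4204], [380.5, 316.6]) [ 0.546  -0.2467  0.08  ]
```

View pics/w2b.png

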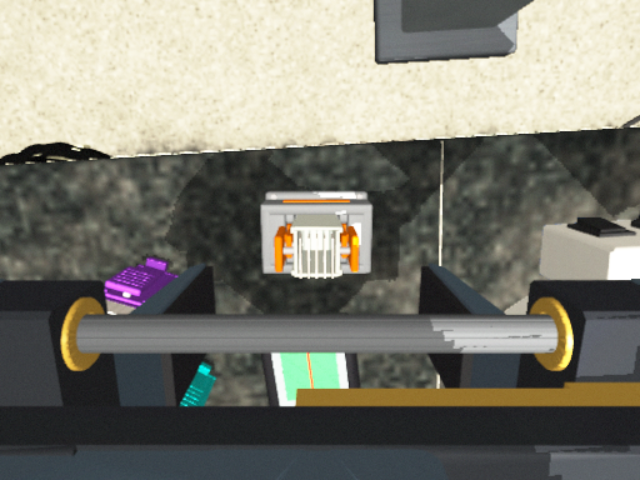

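Pads at (278,246) and (355,246) sit symmetric between the fingers, with yaw matching within 0.5°. Descending.

{"name": "step_arm", "arguments": {
  "deltas": [
    [[0,0.007,0.15],[0,0,0]],
    [[0,0,0.15],[0,0,0]],
    [[0,0,0.15],[0,0,0]],
    [[0,0,0.1],[0,0,0]],
    [[0,0,0.1],[0,0,0]],
    [[0,0,0.05],[0,0,0]],
    [[0,0,0.05],[0,0,0]],
    [[0,0,0],[0,0,0]],
    [[0,0,0],[0,0,0]],
    [[0,0,0],[0,0,0]]
  ]
}}

```text
time_s: 4.83
tool_pos: [0.4379, -0.3524, 0.0484]
orientation: [0.001, 0.028, 1.0, -0.0]
ft_force: [1.3, -0.6, -0.0]
finger_gap: 0.0913
gripper_force: 0.0
```

{"name": "step_arm", "arguments": {
  "deltas": [
    [[0,0,0],[0,0,0]],
    [[0,0,0],[0,0,0]],
    [[0,0,0],[0,0,0]],
    [[0,0,0],[0,0,0]],
    [[0,0,0],[0,0,0]],
    [[0,0,0],[0,0,0]],
    [[0,0,0],[0,0,0]],
    [[0,0,0],[0,0,0]],
    [[0,0,0],[0,0,0]],
    [[0,0,0],[0,0,0]],
    [[0,0,0],[0,0,0]],
    [[0,0,0],[0,0,0]]
  ],
  "grip": 34,
  "newtons": 25
}}

```text
time_s: 5.83
tool_pos: [0.4375, -0.3522, 0.0478]
orientation: [0.0, 0.027, 1.0, -0.0]
ft_force: [-2.6, -0.6, 7.4]
finger_gap: 0.0377
gripper_force: 25.1
```

{"name": "step_arm", "arguments": {
  "deltas": [
    [[0,0,-0.03],[0,0,0]],
    [[0,0,-0.03],[0,0,0]],
    [[0,0,-0.03],[0,0,0]],
    [[0,0,0],[0,0,0]]
  ]
}}

```text
time_s: 6.17
tool_pos: [0.4377, -0.3522, 0.0618]
orientation: [0.0, 0.027, 1.0, -0.0]
ft_force: [1.2, 0.6, -2.0]
finger_gap: 0.0372
gripper_force: 25.0
```

{"name": "step_arm", "arguments": {
  "deltas": [
    [[0,0,-0.05],[0,0,0]],
    [[0,0,-0.05],[0,0,0]],
    [[0,0,-0.05],[0,0,0]],
    [[0,0,-0.05],[0,0,0]],
    [[0,0,-0.05],[0,0,0]],
    [[0,0,-0.05],[0,0,0]],
    [[0,0,-0.05],[0,0,0]],
    [[0,0,-0.05],[0,0,0]],
    [[0,0,-0.05],[0,0,0]],
    [[0,0,0],[0,0,0]],
    [[0,0,0],[0,0,0]]
  ]
}}

```text
time_s: 7.08
tool_pos: [0.4375, -0.3521, 0.1288]
orientation: [0.0, 0.027, 1.0, -0.0]
ft_force: [0.4, 0.4, -1.8]
finger_gap: 0.0376
gripper_force: 25.0
```

Run:
```python
from h import *
a=r.snapshot("scene")[:,:,::-1];b=r.snapshot("side")[:,:,::-1];w=r.snapshot("wrist")[:,:,::-1]
for n,i in zip("abw",(a,b,w)): cv2.imwrite(f"pics/l_{n}.png",i)
A=cv2.resize(a[130:280,190:340],(400,400));B=cv2.resize(b[120:270,170:320],(400,400))
cv2.imwrite("pics/l.png",np.hstack([A,B]));print(r.get_obs()["ft_force"])
```

```text
[-0.02218502  0.28335166 -1.24537393]
```

View pics/l.png

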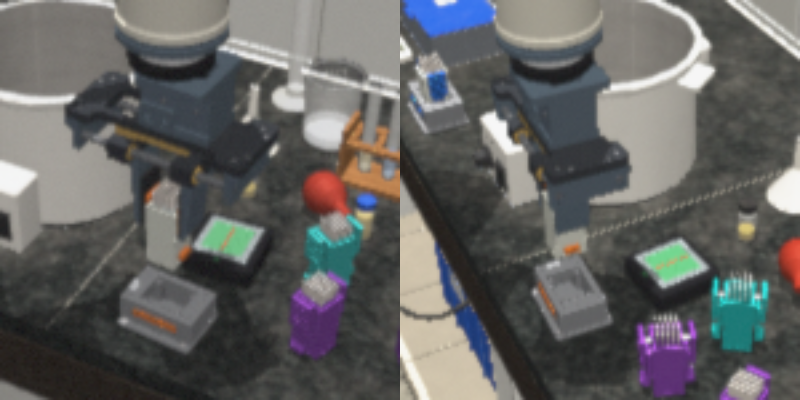

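View pics/l_w.png

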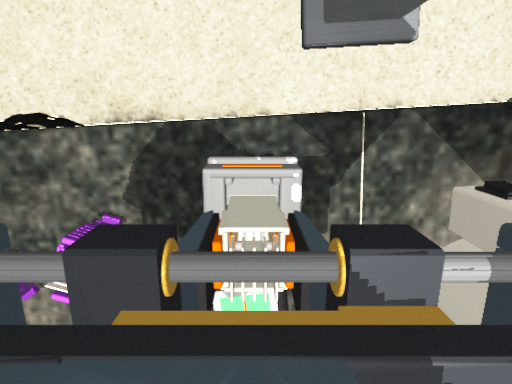

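The cassette is upright in the fingers, the dock is empty (left crop 168,305), and nothing else has moved. The underside is at about 89 mm, which is already the wanted height, so I move straight across to the reader.

{"name": "step_arm", "arguments": {
  "deltas": [
    [[-0.03,-0.002,0],[0,0,0]],
    [[-0.06,-0.004,0],[0,0,0]],
    [[-0.08,-0.004,0],[0,0,0]],
    [[-0.08,-0.004,0],[0,0,0]],
    [[-0.08,-0.004,0],[0,0,0]],
    [[-0.08,-0.004,0],[0,0,0]],
    [[-0.08,-0.004,0],[0,0,0]],
    [[-0.08,-0.004,0],[0,0,0]],
    [[-0.08,-0.004,0],[0,0,0]],
    [[-0.06,-0.004,0],[0,0,0]],
    [[-0.04,-0.003,0],[0,0,0]],
    [[-0.02,-0.001,0],[0,0,0]],
    [[0,0,0],[0,0,0]],
    [[0,0,0],[0,0,0]],
    [[0,0,0],[0,0,0]],
    [[0,0,0],[0,0,0]]
  ]
}}

```text
time_s: 8.57
tool_pos: [0.5519, -0.3645, 0.1285]
orientation: [-0.0, 0.028, 1.0, 0.0]
ft_force: [0.6, -0.2, -1.8]
finger_gap: 0.0373
gripper_force: 25.0
```

Run:
```python
from h import *
a=r.snapshot("scene")[:,:,::-1];b=r.snapshot("side")[:,:,::-1]
A=cv2.resize(a[120:270,190:340],(400,400));B=cv2.resize(b[120:270,190:340],(400,400))
cv2.imwrite("pics/f.png",np.hstack([A,B]));o=r.get_obs();print(o["tool_pos"],o["ft_force"],o["finger_gap"],np.abs(o["qd"]).max())
```

```text
[ 0.55207448 -0.36463979  0.12853703] [-0.00332505  0.89879888 -1.16504651] 0.037469543317705106 0.002954978531939099
```

View pics/f.png

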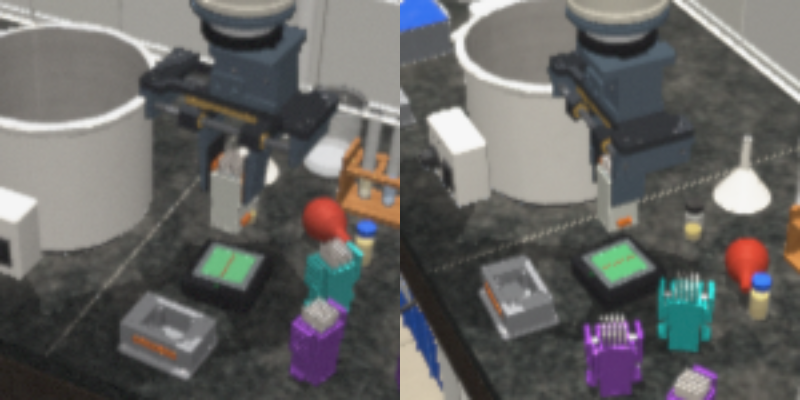

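The cassette hangs upright and clear above the reader window (left crop 232,200 over 230,265). The vials and look-alikes are untouched.

```bash
python3 -c "
from cell import r
print(r.sign_off())"
```

```text
the job is handed in; nothing more can be done
None
```

I handed the job in with the orange cassette pinched, upright and still, about 1 mm off the reader window's centre by measurement, with its underside about 6 cm above the window; the hand-in returned no verdict.

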